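Clamp the glued pressing block in the bench clamp

TASK

The tailor's wooden pressing block has just been glued and lies on the bench clamp as two dowelled halves with the joint still open. Slide the tail stop by its knob towards the block, all the way in until it clicks into its last notch, then pump the orange trigger against the black handle (squeeze fully, let it right out, squeeze again) until the joint is closed and the jaw's sprung plunger is pushed in past its green ring (at least 3 mm); the red ring (14 mm) must never go in, or the joint is starved of glue. Finish while still holding the trigger squeezed against the handle; leave the other things on the counter where they are.

Things in the scene. Friction and masses are not known exactly. Their poses are not given: they have to be found in the camera images.
- clamp: Bench clamp: plywood board 140 x 395 mm, its top 20 mm above the counter, fixed to the counter. Origin on the counter, under the clamp axis. The clamp axis is its own y: seen along +y come pump head (grey, with handle and trigger standing up, y = -0.14 to -0.07 m), ratchet bar with jaw (jaw axis 46 mm above the counter), the two block halves, and the tail stop. The end of the bar sticks out to y = -0.21 m. Its own x lies across.
- grip_point (a point): Point on the pump head half-way between the outer faces of the handle and the fully squeezed trigger, 130 mm above the counter, at clamp x = 0, y = -0.110 m: with the middle of the opened hand here, tool pointing down and closing along the clamp's y, the hand need not shift while it squeezes; an opening of 72 mm or more clears the let-out trigger. The head's top is at 86 mm (foot of the handle at 90 mm). Axes as the clamp's.
- handle_mid (a point): Middle, at grip height (130 mm), of the fixed upright black handle: 22 mm (x) x 12 mm (y), up to 158 mm above the counter; its outer face is 6 mm from this point, to the clamp's -y. It does not move. Axes as the clamp's.
- trigger_mid (a point): Point on the axis of the orange trigger lever, 52 mm from its pivot: lever 18 mm (x) x 12 mm (y), reaching 68 mm from its pivot, in front of the handle. Let out, it leans forward (+y), its outer face 46 mm from the handle's outer face at 130 mm height, 50 mm at its top (145 mm high); fully squeezed it stands upright, with 30 mm over both outer faces. Pivot at clamp y = -0.101 m, 78 mm above the counter.
- trigger (a joint): Angle of the trigger: 0 let out, 0.29 rad fully squeezed (firm stop). A spring returns it; squeezing takes 4 to 18 N at grip height. A full squeeze moves the ratchet bar about 7 mm (6 to 8.5; two teeth of 3.5 mm) forward; a half squeeze moves it one tooth or none. When the trigger is let right out it takes up the next teeth; meanwhile a pawl holds the bar, which slips back about 1 mm under load.
- ratchet_bar (a joint): How far the ratchet bar with the jaw has come forward (+y) from its rearmost place, 0 to 0.055 m; starts between 0 and 0.015.
- plunger (a joint): How far the jaw's sprung plunger is pushed into the dark sleeve on the bar, 0 (out) to 0.018 m. It yields only when the halves can go no farther: 4 N to start, 0.9 N more per mm. On its 14 mm stem a green ring lies within the first 3 mm ahead of the sleeve and a red ring begins 14 mm ahead of it.
- jaw_face (a point): Centre of the plunger's round rubber pad face (diameter 31 mm), which looks along the clamp's +y.
- tail_stop (a joint): How far the tail stop (grey carriage, 100 x 66 mm, upright face 74 mm above the counter) has been slid from its outer end towards the block (clamp's -y), 0 to 0.0635 m (stop). Two notches: a spring dog clicks over the first ridge near 0.044 and over the last near 0.062; behind it the stop cannot be pushed back. It starts between 0 and 0.025. Sliding takes 2 N, the ridges about 4 N, up to 8 N if quick.
- tail_knob (a point): Middle of the upper, straight part of the tail stop's upright round black knob (diameter 25 mm, from 60 to 82 mm above the counter, top at 86 mm); the plate under it is 39 mm above the counter, and the upright face plate stands 31 mm from the knob's axis on the block's side. At clamp x = 0. Axes as the clamp's.
- half_near: Half of the block next to the jaw: hardwood 112 mm (x) x 38 mm (y) x 50 mm, loose on the board. Origin at the centre of its underside; its x and y lie along the clamp's.
- half_far: Half of the block next to the tail stop, same size; two dowels point from it into the near half. The joint starts 4 to 10 mm open. Origin at the centre of its underside.
- blue_spool: Blue thread spool standing, 27 mm across, 46 mm high, bystander; origin under its centre.
- chalk: Blue tailor's chalk, 36 x 46 x 8 mm, bystander; origin under its centre.

How it is judged (in metres and radians):
On the way, in this order (a step that is already met when the one before it is completed fails the run):
1. the tail stop is slid in behind its last notch (value of joint tail_stop above 0.0605 m), for 0.2 s.
2. the trigger is squeezed (value of joint trigger above 0.17 rad), for 0.05 s.
3. the trigger is let out (value of joint trigger below 0.1 rad), for 0.05 s.
4. the trigger is squeezed again (value of joint trigger above 0.17 rad), for 0.05 s.
At the end, for the whole second after the job is handed in: Tail stop behind its last notch (over 0.0605 m); halves upright, closed (centres under 39.5 mm apart, parallel within 0.05 rad, flush within 8 mm, over 3 N between them); plunger in by 3 to 14 mm; fingers still hold the trigger squeezed (over 0.17 rad), over 1 N on trigger and handle (value of joint tail_stop above 0.0605 m and value of joint plunger between 0.003 and 0.014 m and value of joint trigger above 0.17 rad and contact force between the fingers and trigger_c0 above 1 N and contact force between the fingers and clamp_c8 above 1 N and contact force between half_near and half_far above 3 N and y of half_far in the frame of half_near below 0.0395 m and x of half_far in the frame of half_near between -0.008 and 0.008 m and angle between the x axis of half_near and the x axis of half_far, either way round below 0.05 rad and angle between each of half_near, half_far's own z axis and vertical below 0.06 rad); the arm keeps its last pose, push and grip.
It fails at once if the plunger is pressed in to its red ring (14.5 mm): the joint is over-squeezed (value of joint plunger above 0.0145 m).
It fails at once if the blue spool or the chalk is pushed away (over 25 mm) (distance of any of blue_spool, chalk from where it was at the start of the episode above 0.025 m).
It also fails if it takes over 48 s, if anything falls off the work surface, if the arm or the gripper's body presses on something with over 40 N, if the wrist force passes 120 N, or if a joint passes its speed limit or range.

ROBOT

A 6-joint arm with a two-finger parallel gripper is mounted at the origin on a cart in front of the work surface, level with it; the furniture and walls round the work are solid. World frame = base frame: x ahead of the robot, y to its left, z up, the work surface at z = 0. Lengths are in mm, angles in degrees, forces in N, time in s.
With the tool pointing down it reaches from about 400 to 825 mm from the base axis. Payload 7 kg.
Tool frame: the origin (TCP) lies on the centre line of the jaws, within the pads' length; the fingertips stand 17 mm ahead of it and the grasp point (between the pads) lies 2 mm behind it (tcp_to_tips is the distance from the TCP to the fingertips, in mm); y points along the fingers, x is the direction in which the jaws open and shut, and the axes are right-handed (so a half turn about y gives the same grasp; the last joint's range is limited). The gripper opens to 85 mm and grips with 20 to 120 N. Pads are 22 mm wide; open, the fingers measure 114 mm over their backs; the gripper's body (76 mm by 85 mm) begins 54 mm behind the grasp point. The pads swing forward as they close: fully open they stand 13 mm farther back than shut.
Start: joints at [88.356, 20.546, 0.682, 0, -70.136, -16.507], TCP at [210.289, 641.384, 248.302] pointing down, gripper open.
Joint ranges: [-176.03, 176.03], [-82.01, 121.73], [-58.28, 71.71], [-173.87, 95.51], [-174.79, -0.11], [-173.66, 173.66]. Speed limits (degrees/s): [136.94, 136.94, 172.46, 180, 180, 180].

INTERFACE

Orientations are given as [roll, pitch, yaw] about the fixed x, y, z axes, in that order (R = Rz(yaw) Ry(pitch) Rx(roll)).
In Python, from rig import * gives the robot as it stands.
- The arm moves only by the tool play_rows, never from a script. Its argument "steps" is a list of rows, each a list of 7 numbers: the shift along the world's x, y, z in mm, then the turn, a rotation vector about the world's x, y, z in rad, then the closure, from 0 (fully open) to 1 (shut). A call has 1 to 10 rows; each row shifts and turns the commanded pose from where the row before left it; what a row does not reach is not made up. A row lasts 1/8 s, in which the tool goes at most 62.5 mm and 10.7 degrees, less where a joint would pass 70% of its speed; a pose out of reach is approached as far as the arm can. A call is refused whole if a number of a shift passes 62.5 or a number of a turn 0.188, either way. A call with a gripper value outside its range is refused whole. The fingers move at their own pace and stop on an object; "squeeze" is the grip in N (left out, the last holds). Time passes only in rows, so rows that do not move let the fingers close. It gives the time, the measured TCP pose, the force and the opening at its end, in the units of the state.
- observe(): the state, without advancing time (a new reading comes with each control period).
- snapshot(name): name is "side" or "top" or "wrist"; returns the picture (384x512x3 uint8, red, green, blue); there is no depth.
- calibration(name): a dict with "intrinsics" (3x3 intrinsics, pixels), "R" (3x3) and "t" (3): a world point X has camera coordinates R X + t; the wrist camera has in their place "hand_eye" (4x4, takes a point from camera to tool coordinates, whose origin is the TCP and whose axes are the tool frame's). Camera axes: x right, y down, z forward; pixel columns grow to the right and rows downward; lengths in mm; the calibration is good to about 2 mm. A picture is of the moment at which its call begins: read the wrist's pose just before it. calibration takes no time and is no camera call.
- close_job(): hands the job in, once; it reports no verdict.
The state is a dict: "clock": time; "qpos": joint angles; "joint_velocities": joint speeds; "effort": joint torques, N m; "tcp_pos": TCP position; "tcp_rot": TCP orientation; "force": force on the tool from outside, world axes, zero at the start; "moment": the same for the moment, N m; "gripper_width": opening from 0.0 (shut) to 1.0 (fully open).
Only numpy, scipy, OpenCV 4.12 (cv2) and the standard library are available. Lean on these libraries where they do the work, as an engineer would, in place of code of your own. Each camera call takes 0.05 s, during which the arm holds its last target.

## Working session

There is one attempt and no reset: what is moved stays moved. The work goes in short steps, Python scripts to look and compute and a tool call to move; the robot and the scene stay as the last step left them, time stands still between calls to the robot, and variables do not carry over. Pictures are saved under pics/ and viewed, and the job is handed in when it is done.

Besides the shell and the picture viewer there is one more tool, called after ">>>" by a JSON object that holds its "name" and its "arguments". play_rows: Moves the arm, as the interface text tells. Its arguments: {"type":"object","properties":{"steps":{"type":"array"},"squeeze":{"type":"number"}},"required":["steps"]}

```bash
mkdir -p pics; ls; python3 - <<'E'
from rig import *
import cv2
s=observe();print(s)
for n in("side","top","wrist"):
    p=snapshot(n);cv2.imwrite(f"pics/{n}0.png",p[:,:,::-1])
    print(n,calibration(n))
E
```

```text
pics
{'clock': 0.0, 'qpos': array([ 8.83573036e+01,  2.05897429e+01,  6.33362439e-01, -1.96018521e-02,
       -7.01339055e+01, -1.65107729e+01]), 'joint_velocities': array([-0.11813418, -0.04525531,  0.0163338 ,  0.00780283,  0.08430173,
        0.03292807]), 'effort': array([-4.18289410e-04, -5.83329320e+01,  2.93428320e+01,  6.93691403e+00,
       -5.82641063e-03, -1.14184007e-05]), 'tcp_pos': array([210.14651753, 640.98461671, 247.38124635]), 'tcp_rot': array([-8.99920059e+01, -9.18004741e-02, -1.08160151e+02]), 'force': array([ 0.07877896, -0.57467399, -0.68762063]), 'moment': array([-0.06805492, -0.07690389, -0.03736153]), 'gripper_width': 1.0013280339329185}
side {'intrinsics': array([[462.46539102,   0.        , 266.62273112],
       [  0.        , 462.46539102, 190.43752388],
       [  0.        ,   0.        ,   1.        ]]), 'R': array([[ 0.9636654 , -0.26701425,  0.00723727],
       [-0.13917533, -0.52504682, -0.83961662],
       [ 0.22798951,  0.80810224, -0.54313125]]), 't': array([-524.87661743,  138.8456484 , 1155.39973984])}
top {'intrinsics': array([[438.34514799,  
[... 171 characters left out ...]
-0.02917078],
       [-0.99705674,  0.02914544, -0.07091124],
       [ 0.07170514,  0.02716084, -0.997056  ]]), 't': array([ -23.06376581,  562.34693019, 1185.75033382])}
wrist {'intrinsics': array([[297.31251276,   0.        , 254.67693626],
       [  0.        , 297.31251276, 191.57232225],
       [  0.        ,   0.        ,   1.        ]]), 'hand_eye': array([[ 9.99999849e-01,  4.82835686e-04, -2.61589748e-04,
         1.00431002e+00],
       [ 4.03661910e-04, -3.23349879e-01,  9.46279395e-01,
        -1.26211724e+02],
       [ 3.72312447e-04, -9.46279358e-01, -3.23350025e-01,
         8.21206340e+01],
       [ 0.00000000e+00,  0.00000000e+00,  0.00000000e+00,
         1.00000000e+00]])}
```

View pics/side0.png

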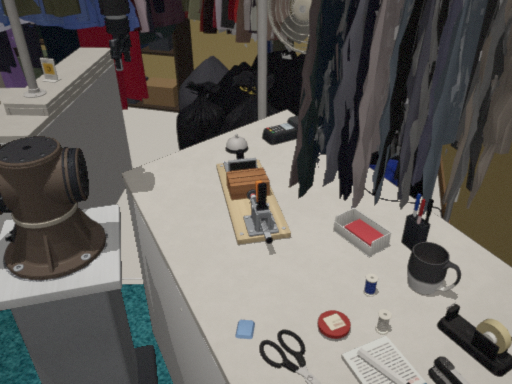

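View pics/top0.png

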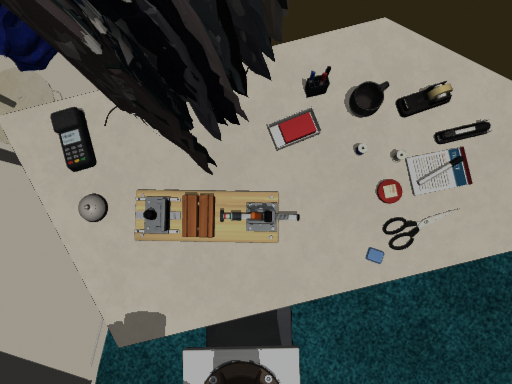

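View pics/wrist0.png

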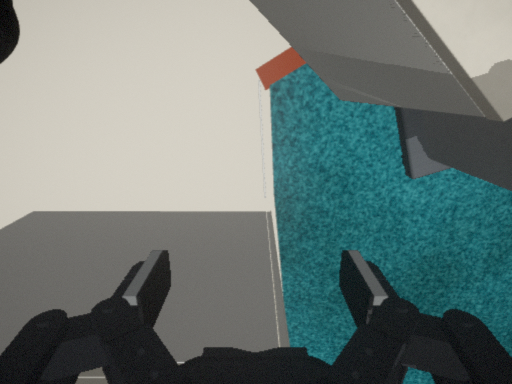

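```bash
cat > h.py <<'E'
import numpy as np, cv2
from rig import *
def ray(name,px,z,tcp=None):
    c=calibration(name);K=c["intrinsics"];d=np.linalg.inv(K)@np.array([px[0],px[1],1.])
    if name=="wrist":
        from scipy.spatial.transform import Rotation as Ro
        H=c["hand_eye"];Rw=Ro.from_euler("xyz",tcp[1],degrees=True).as_matrix()
        o=Rw@H[:3,3]+tcp[0];dd=Rw@H[:3,:3]@d
    else:
        R,t=c["R"],c["t"];o=-R.T@t;dd=R.T@d
    return o+dd*(z-o[2])/dd[2]
def proj(name,X,tcp=None):
    c=calibration(name);K=c["intrinsics"]
    X=np.asarray(X,float)
    if name=="wrist":
        from scipy.spatial.transform import Rotation as Ro
        H=c["hand_eye"];Rw=Ro.from_euler("xyz",tcp[1],degrees=True).as_matrix()
        x=np.linalg.inv(H[:3,:3])@(Rw.T@(X-tcp[0])-H[:3,3])
    else: x=c["R"]@X+c["t"]
    u=K@x;return u[:2]/u[2]
E
python3 - <<'E'
import cv2
p=cv2.imread("pics/top0.png")
c=p[180:255,125:305];cv2.imwrite("pics/top0c.png",cv2.resize(c,None,fx=4.4,fy=4.4,interpolation=cv2.INTER_CUBIC))
p=cv2.imread("pics/side0.png")
c=p[130:250,205:305];cv2.imwrite("pics/side0c.png",cv2.resize(c,None,fx=5,fy=5,interpolation=cv2.INTER_CUBIC))
E
```

```text
(no output)
```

View pics/top0c.png

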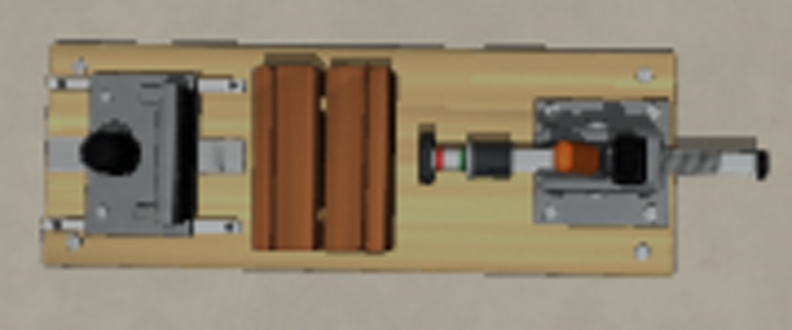

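View pics/side0c.png

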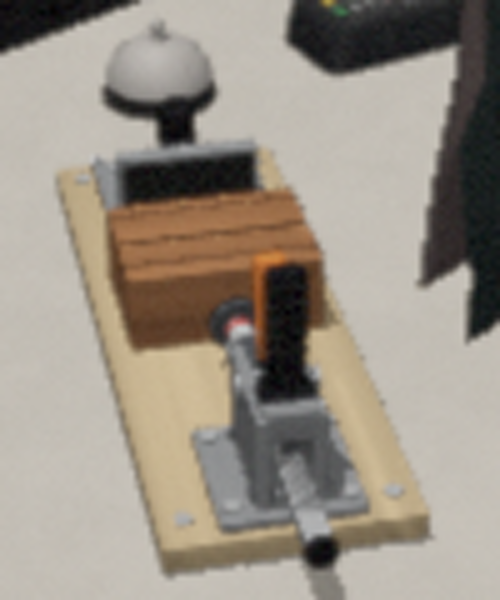

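```bash
python3 - <<'E'
from h import *
f=lambda x,y:(125+(x+.5)/4.4-.5,180+(y+.5)/4.4-.5)
W=[ray("top",f(*p),20) for p in [(50,42),(676,50),(676,272),(42,266)]]
for w in W: print(w.round(1))
print([np.linalg.norm(W[i]-W[(i+1)%4]).round(1) for i in range(4)])
for nm,p,z in [("knobtop",(110,153),86),("knobtop edges L",(82,153),84),("knob R",(139,153),84),("handletop",(630,160),158),("handle R",(648,160),158),("handleL",(613,160),158),("bar end",(768,164),46),("head R",(668,160),86),("headplateR",(668,215),26),("headplateL",(534,215),26),("jaw face",(420,158),46),("tail facetop L",(172,150),74),("tail face R",(197,150),74),("tail carriage L",(88,150),39)]: print(nm,ray("top",f(*p),z).round(1))
c=sum(W)/4;print("board centre",c)
g=lambda x,y:(205+(x+.5)/5-.5,130+(y+.5)/5-.5)
for nm,p,z in [("corner BL",(165,555),20),("corner TL",(58,172),20),("BR",(428,522),20),("TR",(268,150),20),("handle top",(288,268),158),("bar end",(320,550),46)]: print("side",nm,ray("side",g(*p),z).round(1))
E
```

```text
[594.3 278.4  20. ]
[ 577.5 -115.3   20. ]
[ 439.6 -111.    20. ]
[453.8 284.7  20. ]
[np.float64(394.1), np.float64(138.0), np.float64(395.9), np.float64(140.6)]
knobtop [520.6 223.9  86. ]
knobtop edges L [521.1 241.2  84. ]
knob R [520.2 207.1  84. ]
handletop [505.7 -83.1 158. ]
handle R [505.5 -93.  158. ]
handleL [506.  -73.7 158. ]
bar end [ 504.2 -168.    46. ]
head R [ 507.2 -106.2   86. ]
headplateR [ 475.  -106.9   26. ]
headplateL [477.2 -24.2  26. ]
jaw face [513.8  43.8  46. ]
tail facetop L [521.8 189.7  74. ]
tail face R [521.4 174.6  74. ]
tail carriage L [524.7 249.8  39. ]
board centre [516.30642338  84.20704578  20.        ]
side corner BL [ 436.5 -120.2   20. ]
side corner TL [453.8 272.   20. ]
side BR [ 570.7 -128.8   20. ]
side TR [589.9 265.8  20. ]
side handle top [507.6 -89.6 158. ]
side bar end [ 502.9 -167.2   46. ]
```

```bash
python3 - <<'E'
from h import *
P=lambda n:calibration(n)["intrinsics"]@np.c_[calibration(n)["R"],calibration(n)["t"]]
for a in [(212,172),(243,137),(270,76),(190,150)]:
  for b in [(303,190),(333,182),(360,203),(385,180),(428,205),(318,200)]:
    X=cv2.triangulatePoints(P("top"),P("side"),np.array(a,float),np.array(b,float));X=(X[:3]/X[3]).ravel()
    e=np.linalg.norm(proj("top",X)-a)+np.linalg.norm(proj("side",X)-b)
    if e<25: print(a,b,X.round(),e.round(1))
E
```

```text
(212, 172) (303, 190) [654.  61.  19.] 12.5
(243, 137) (333, 182) [720. -26.  89.] 2.6
(243, 137) (318, 200) [709. -17.  30.] 14.7
(270, 76) (385, 180) [852. -95. 119.] 10.8
(190, 150) (303, 190) [705. 136. -35.] 2.9
(190, 150) (318, 200) [737. 137. -81.] 11.6
```

```bash
python3 - <<'E'
import cv2
p=cv2.imread("pics/side0.png")
c=p[90:250,200:460];cv2.imwrite("pics/side0d.png",cv2.resize(c,None,fx=3,fy=3,interpolation=cv2.INTER_CUBIC))
E
```

```text
(no output)
```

View pics/side0d.png

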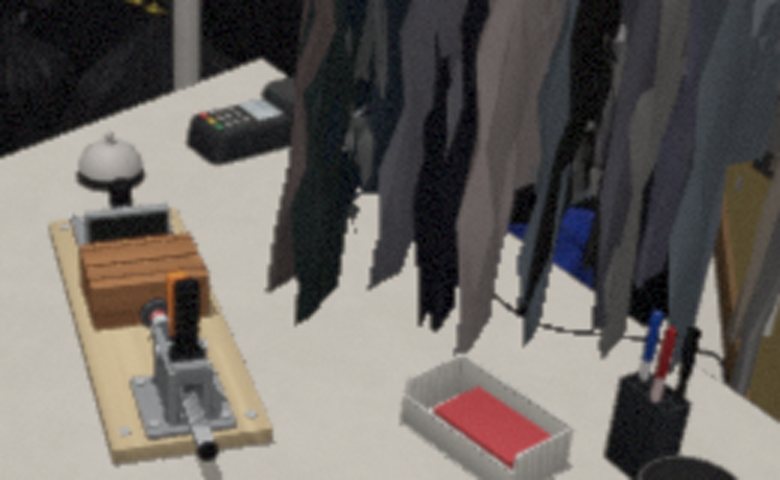

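>>> {"name": "play_rows", "arguments": {"steps": [[30,-42,0,0,0,-0.13,0],[30,-42,0,0,0,-0.13,0],[30,-42,0,0,0,-0.13,0],[30,-42,0,0,0,-0.13,0],[30,-42,0,0,0,-0.13,0],[30,-42,0,0,0,-0.13,0],[30,-42,0,0,0,-0.13,0],[30,-42,0,0,0,-0.13,0],[30,-42,0,0,0,-0.13,0],[30,-42,0,0,0,-0.125,0]]}}

```text
clock: 1.4
tcp_pos: [511.0, 219.9, 248.3]
tcp_rot: [-90.0, -0.0, 177.4]
force: [1.1, 1.9, 0.3]
gripper_width: 0.998
```

```bash
python3 - <<'E'
from h import *
s=observe();print(s["clock"],s["tcp_pos"],s["tcp_rot"],s["joint_velocities"].round(1),s["qpos"].round(1))
p=snapshot("wrist");cv2.imwrite("pics/w1.png",p[:,:,::-1]);cv2.imwrite("pics/w1b.png",cv2.resize(p[:,:,::-1],(800,600),interpolation=cv2.INTER_CUBIC))
E
```

```text
1.4 [510.95441031 219.87810069 248.31031247] [-9.00053032e+01 -5.92328701e-04  1.77422357e+02] [-44.8   6.9   8.3   0.   -1.5 -12.2] [ 43.5   9.4 -14.5  -0.  -66.1 -46. ]
```

View pics/w1b.png

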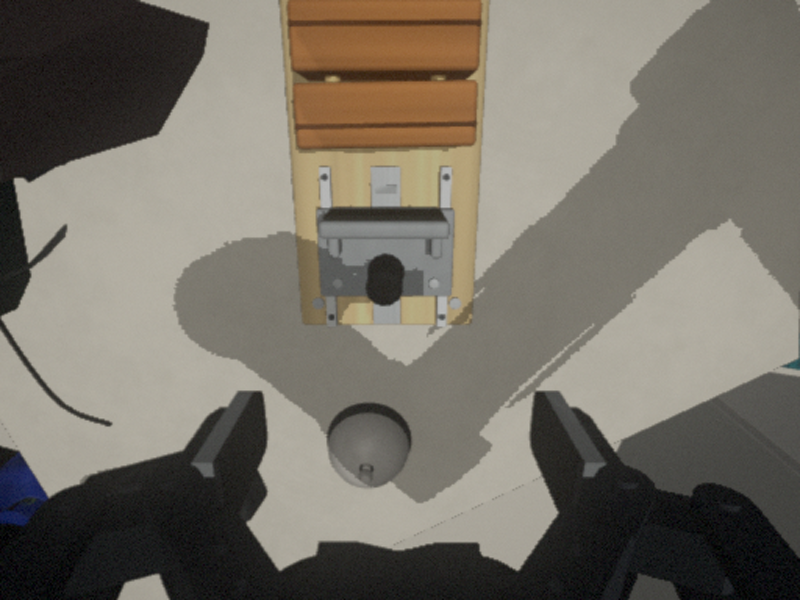

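```bash
python3 - <<'E'
from h import *
s=observe();print(s["clock"],s["tcp_pos"],s["tcp_rot"],s["joint_velocities"].round(1),s["qpos"].round(1))
p=snapshot("wrist");cv2.imwrite("pics/w2.png",p[:,:,::-1])
c=p[90:290,150:350,::-1];cv2.imwrite("pics/w2b.png",cv2.resize(c,None,fx=3,fy=3,interpolation=cv2.INTER_CUBIC))
E
```

```text
1.45 [513.0029184  216.09154895 248.08379726] [-8.99100722e+01 -7.40818456e-03  1.76957479e+02] [ 4.  -0.5 -1.2 -0.8  0.2  2.2] [ 43.    9.5 -14.5   0.1 -66.1 -46.1]
```

View pics/w2b.png

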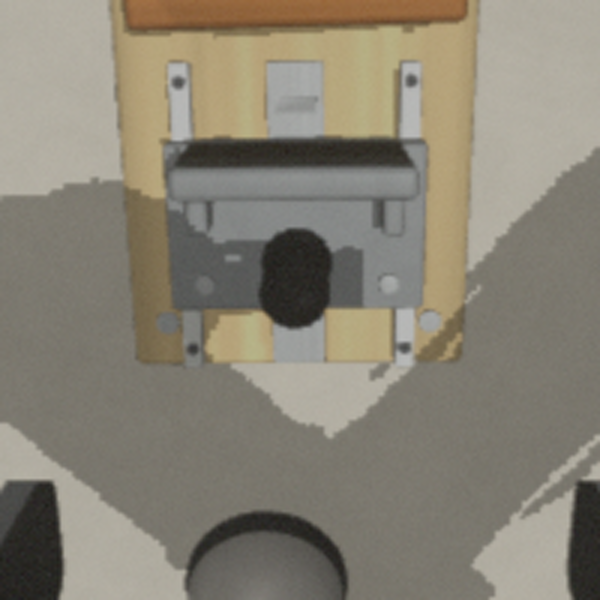

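```bash
python3 - <<'E'
from h import *
s=observe();T=(np.array([513.0,216.09,248.08]),np.array([-89.91,-.007,176.957]))
g=lambda x,y:(150+(x+.5)/3-.5,90+(y+.5)/3-.5)
for nm,p,z in [("knob",(295,292),84),("knob L",(260,292),80),("knob R",(331,292),80),("plate outer L",(172,307),39),("plate outer R",(424,307),39),("board BL",(137,362),20),("board BR",(462,362),20),("facetop L",(168,197),74),("facetop R",(420,197),74),("bell",(267,600),40)]:
  print(nm,ray("wrist",g(*p),z,T).round(1))
print(s["tcp_pos"],s["tcp_rot"])
E
```

```text
knob [518.9 225.9  84. ]
knob L [531.2 226.6  80. ]
knob R [506.6 227.8  80. ]
plate outer L [569.9 244.1  39. ]
plate outer R [469.9 249.3  39. ]
board BL [591.1 274.4  20. ]
board BR [451.9 281.8  20. ]
facetop L [560.6 192.8  74. ]
facetop R [474.6 197.3  74. ]
bell [541.8 383.6  40. ]
[511.89364279 217.90338221 247.93520567] [-8.99443366e+01 -2.88526130e-02  1.77230797e+02]
```

>>> {"name": "play_rows", "arguments": {"steps": [[3,3,-45,0,0,0,0],[2,2,-45,0,0,0,0],[2,1,-38,0,0,0,0],[0,0,0,0,0,0,0]]}}

```text
clock: 2.0
tcp_pos: [515.5, 226.4, 117.6]
tcp_rot: [-89.8, -0.3, 177.7]
force: [-0.4, -0.1, -0.0]
gripper_width: 0.998
```

```bash
python3 - <<'E'
from h import *
s=observe();print(s["clock"],s["tcp_pos"],s["tcp_rot"],s["joint_velocities"].round(1))
p=snapshot("wrist");cv2.imwrite("pics/w3.png",p[:,:,::-1]);cv2.imwrite("pics/w3b.png",cv2.resize(p[:,:,::-1],(800,600),interpolation=cv2.INTER_CUBIC))
s=observe();print(s["clock"],s["tcp_pos"],s["tcp_rot"])
E
```

```text
2.0 [515.50864978 226.40680878 117.5865676 ] [-89.76347698  -0.26918187 177.66936125] [ 0.  -3.   3.5  1.3 -2.6 -0.1]
2.05 [516.75720816 227.22630085 119.7927363 ] [-8.98785365e+01 -1.01879511e-01  1.77699734e+02]
```

View pics/w3b.png

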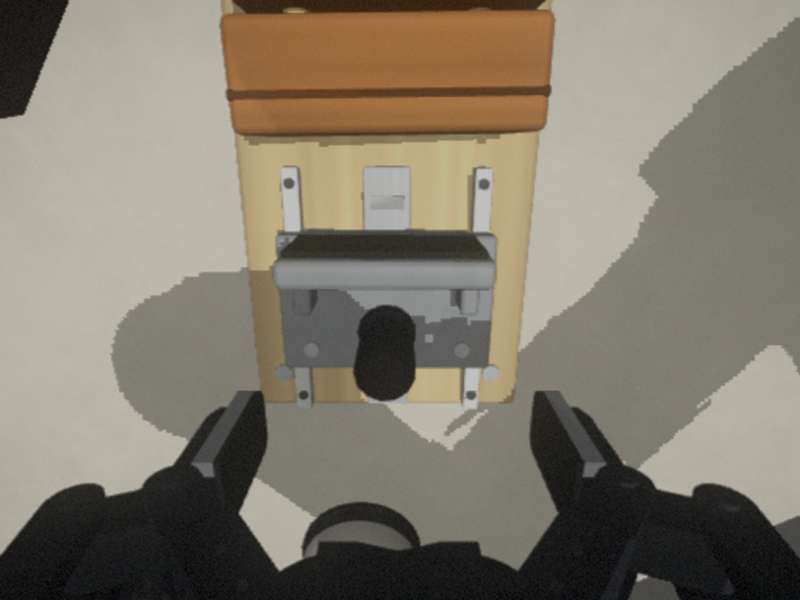

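```bash
python3 - <<'E'
from h import *
T=(np.array([516.8,227.2,119.5]),np.array([-89.9,-.1,177.6]))
g=lambda x,y:((x+.5)/1.5625-.5,(y+.5)/1.5625-.5)
for nm,p,z in [("knob",(385,371),84),("knob L",(355,371),80),("knob R",(416,371),80),("plate outer L",(282,365),39),("plate outer R",(491,365),39),("board BL",(262,401),20),("board BR",(515,401),20),("block L",(236,132),68),("block R",(546,127),68)]:
  print(nm,ray("wrist",g(*p),z,T).round(1))
E
```

```text
knob [520.4 227.6  84. ]
knob L [532.6 229.2  80. ]
knob R [508.3 230.2  80. ]
plate outer L [573.4 245.6  39. ]
plate outer R [470.2 249.9  39. ]
board BL [592.8 276.5  20. ]
board BR [452.6 282.5  20. ]
block L [570.  137.9  68. ]
block R [458.5 140.8  68. ]
```

>>> {"name": "play_rows", "arguments": {"steps": [[3,0,-21,0,0,0,0],[0,0,-21,0,0,0,0],[0,0,0,0,0,0,0.6],[0,0,0,0,0,0,0.8],[0,0,0,0,0,0,0.85],[0,0,0,0,0,0,0.85]], "squeeze": 45}}

```text
clock: 2.8
tcp_pos: [520.9, 227.9, 79.8]
tcp_rot: [-90.1, 0.1, 177.7]
force: [-1.5, -0.2, 5.8]
gripper_width: 0.277
```

```bash
python3 - <<'E'
from h import *
s=observe();print(s["clock"],s["tcp_pos"],s["tcp_rot"],s["force"],s["gripper_width"])
p=snapshot("wrist");cv2.imwrite("pics/w4.png",p[:,:,::-1]);cv2.imwrite("pics/w4b.png",cv2.resize(p[:,:,::-1],(800,600),interpolation=cv2.INTER_CUBIC))
E
```

```text
2.8 [520.94813913 227.90306128  79.781634  ] [-9.00739023e+01  9.95455346e-02  1.77677455e+02] [-1.51598565 -0.21775267  5.80339593] 0.27696190293457496
```

View pics/w4b.png

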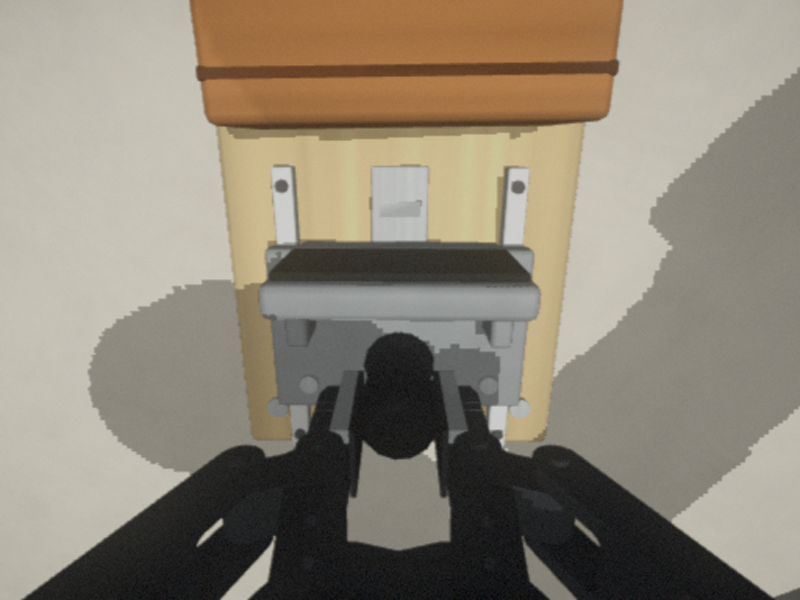

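>>> {"name": "play_rows", "arguments": {"steps": [[-0.2,-5,0,0,0,0,0.85],[-0.2,-5,0,0,0,0,0.85],[-0.2,-5,0,0,0,0,0.85],[-0.2,-5,0,0,0,0,0.85],[-0.2,-5,0,0,0,0,0.85],[-0.2,-5,0,0,0,0,0.85],[-0.2,-5,0,0,0,0,0.85],[-0.2,-5,0,0,0,0,0.85]]}}

```text
clock: 3.85
tcp_pos: [519.3, 188.6, 79.8]
tcp_rot: [-90.1, 0.1, 177.7]
force: [-8.0, 19.5, 5.6]
gripper_width: 0.274
```

>>> {"name": "play_rows", "arguments": {"steps": [[-0.2,-4,0,0,0,0,0.85],[-0.2,-4,0,0,0,0,0.85],[-0.2,-4,0,0,0,0,0.85],[0,0,0,0,0,0,0.85]]}}

```text
clock: 4.35
tcp_pos: [519.2, 182.3, 79.8]
tcp_rot: [-90.6, 0.3, 177.7]
force: [-12.7, 31.3, 2.0]
gripper_width: 0.28
```

```bash
python3 - <<'E'
from h import *
s=observe();print(s["clock"],s["tcp_pos"],s["tcp_rot"],s["force"],s["gripper_width"])
p=snapshot("wrist");cv2.imwrite("pics/w5.png",p[:,:,::-1]);cv2.imwrite("pics/w5b.png",cv2.resize(p[:,:,::-1],(800,600),interpolation=cv2.INTER_CUBIC))
E
```

```text
4.35 [519.15613296 182.29597313  79.81850481] [-90.59160096   0.26983288 177.72823009] [-12.73798892  31.30097575   2.03459151] 0.2800877368974161
```

View pics/w5b.png

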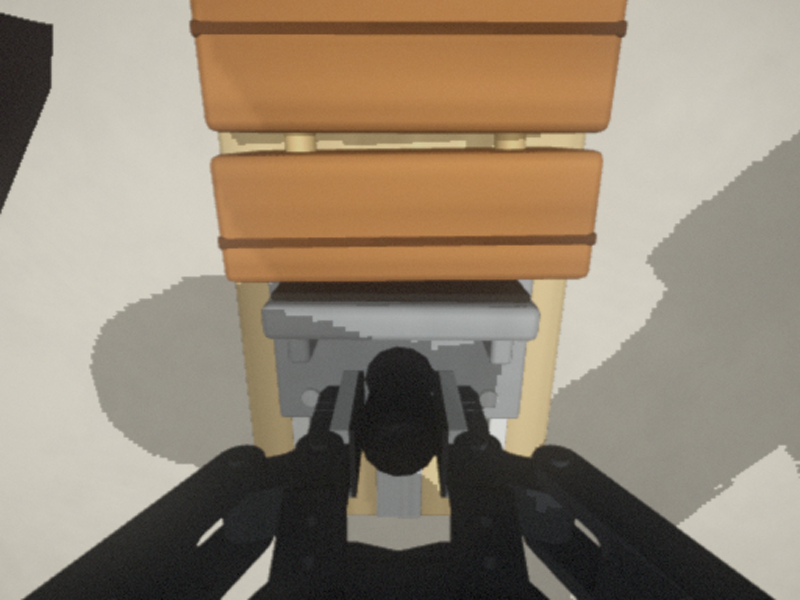

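>>> {"name": "play_rows", "arguments": {"steps": [[0.2,4,0,0,0,0,0.85],[0.2,4,0,0,0,0,0.85],[0.1,3,0,0,0,0,0.85],[0,0,0,0,0,0,0.85]]}}

```text
clock: 4.9
tcp_pos: [519.0, 185.1, 79.7]
tcp_rot: [-89.9, 0.0, 177.7]
force: [0.1, -8.4, 9.0]
gripper_width: 0.272
```

```bash
python3 - <<'E'
from h import *
s=observe();print(s["clock"],s["tcp_pos"],s["tcp_rot"],s["force"],s["gripper_width"])
p=snapshot("wrist");cv2.imwrite("pics/w6.png",p[:,:,::-1]);cv2.imwrite("pics/w6b.png",cv2.resize(p[:,:,::-1],(800,600),interpolation=cv2.INTER_CUBIC))
p=snapshot("top");cv2.imwrite("pics/t6.png",p[:,:,::-1])
c=p[180:255,125:305,::-1];cv2.imwrite("pics/t6c.png",cv2.resize(c,None,fx=4.4,fy=4.4,interpolation=cv2.INTER_CUBIC))
E
```

```text
4.9 [518.97093634 185.05195215  79.73218071] [-8.98844881e+01  3.87780641e-02  1.77701059e+02] [ 0.06869557 -8.36183524  8.9664956 ] 0.27174702344967866
```

View pics/w6b.png

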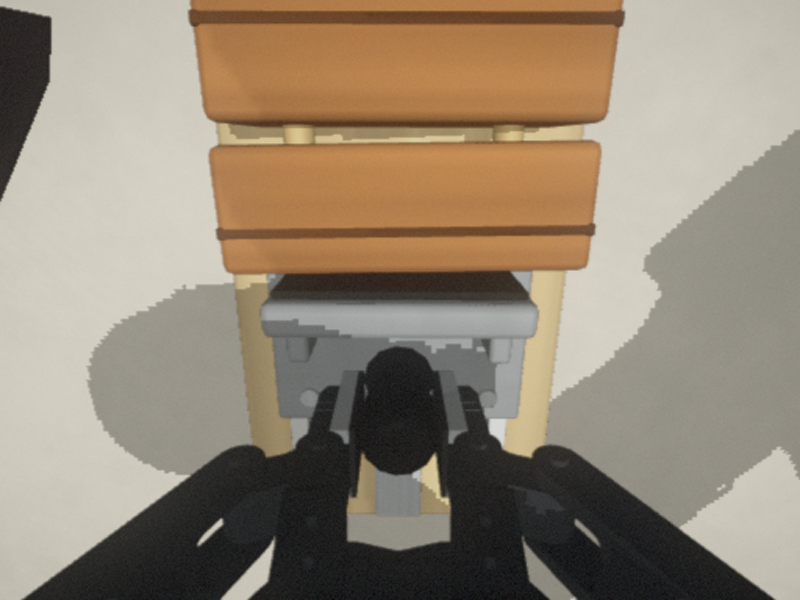

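View pics/t6c.png

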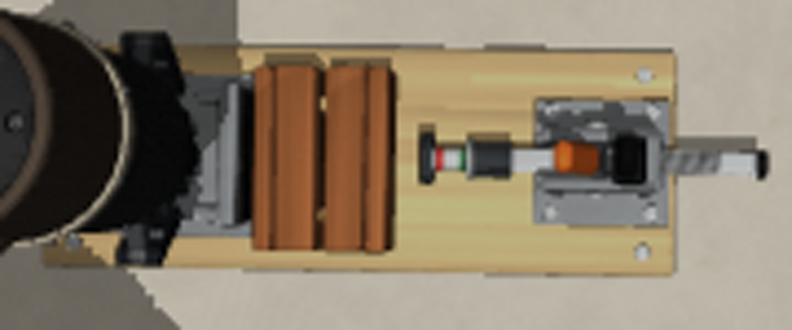

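>>> {"name": "play_rows", "arguments": {"steps": [[-0.2,-5,0,0,0,0,0.85],[-0.1,-3,0,0,0,0,0.85],[0,0,0,0,0,0,0.85],[0,0,0,0,0,0,0.85]]}}

```text
clock: 5.5
tcp_pos: [519.1, 182.5, 79.8]
tcp_rot: [-90.4, 0.2, 177.7]
force: [-9.4, 18.2, 3.7]
gripper_width: 0.277
```

>>> {"name": "play_rows", "arguments": {"steps": [[0,5,0,0,0,0,0.6],[0,0,0,0,0,0,0],[0,0,0,0,0,0,0],[0,0,40,0,0,0,0],[0,0,50,0,0,0,0],[0,0,40,0,0,0,0]]}}

```text
clock: 6.25
tcp_pos: [518.5, 182.9, 210.2]
tcp_rot: [-90.0, 0.0, 177.6]
force: [1.1, 0.7, -0.2]
gripper_width: 0.998
```

```bash
python3 - <<'E'
from h import *
s=observe();print(s["clock"],s["tcp_pos"],s["tcp_rot"],s["force"],s["gripper_width"])
p=snapshot("wrist");cv2.imwrite("pics/w7.png",p[:,:,::-1]);cv2.imwrite("pics/w7b.png",cv2.resize(p[:,:,::-1],(800,600),interpolation=cv2.INTER_CUBIC))
E
```

```text
6.25 [518.49985852 182.86800154 210.21674173] [-9.00101595e+01  4.23268917e-02  1.77623049e+02] [ 1.06478909  0.65202387 -0.24870713] 0.9976356126703274
```

View pics/w7b.png

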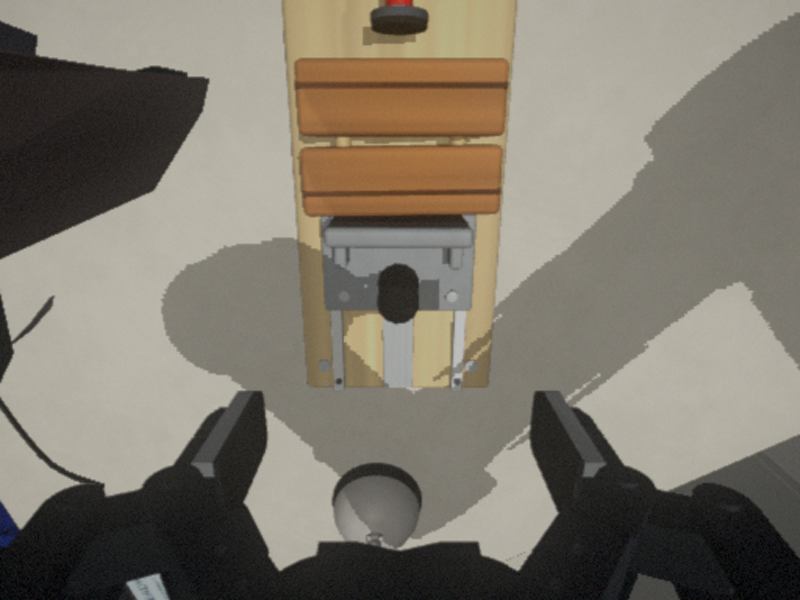

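>>> {"name": "play_rows", "arguments": {"steps": [[-1,-26,8,0,0,-0.157,0],[-1,-26,8,0,0,-0.157,0],[-1,-26,8,0,0,-0.157,0],[-1,-26,8,0,0,-0.157,0],[-1,-26,8,0,0,-0.157,0],[-1,-26,0,0,0,-0.157,0],[-1,-26,0,0,0,-0.157,0],[-1,-26,0,0,0,-0.157,0],[-2,-26,0,0,0,-0.157,0],[-2,-24,0,0,0,-0.157,0]]}}

```text
clock: 7.55
tcp_pos: [505.9, -75.9, 248.0]
tcp_rot: [-90.0, 0.0, 87.4]
force: [0.7, -0.2, 0.2]
gripper_width: 0.999
```

>>> {"name": "play_rows", "arguments": {"steps": [[0,0,0,0,0,0,0]]}}

```text
clock: 7.68
tcp_pos: [505.8, -76.2, 248.0]
tcp_rot: [-90.0, 0.0, 87.5]
force: [-0.5, 0.3, 0.4]
gripper_width: 1.001
```

```bash
python3 - <<'E'
from h import *
s=observe();print(s["clock"],s["tcp_pos"],s["tcp_rot"],s["force"],s["gripper_width"])
p=snapshot("wrist");cv2.imwrite("pics/w8.png",p[:,:,::-1]);cv2.imwrite("pics/w8b.png",cv2.resize(p[:,:,::-1],(800,600),interpolation=cv2.INTER_CUBIC))
s=observe();print(s["clock"],s["tcp_pos"],s["tcp_rot"])
E
```

```text
7.675 [505.75725287 -76.15229114 247.99030501] [-8.99660337e+01  1.30049153e-02  8.75125345e+01] [-0.48079354  0.28936711  0.43951994] 1.0006825594695623
7.725 [505.97053729 -75.43835078 248.04029071] [-8.99778380e+01  5.41635748e-03  8.76793782e+01]
```

View pics/w8b.png

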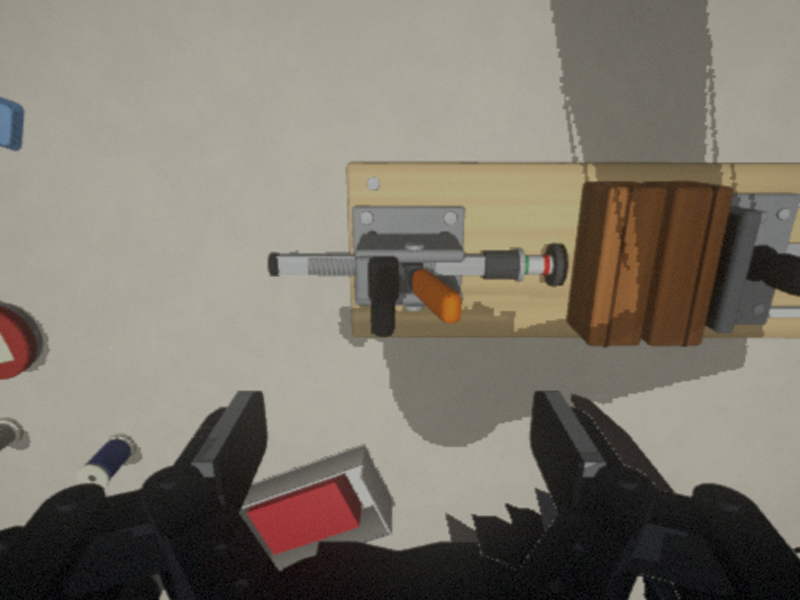

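```bash
python3 - <<'E'
import cv2
p=cv2.imread("pics/w8.png");c=p[100:230,165:385];cv2.imwrite("pics/w8c.png",cv2.resize(c,None,fx=3.6,fy=3.6,interpolation=cv2.INTER_CUBIC))
E
```

```text
(no output)
```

View pics/w8c.png

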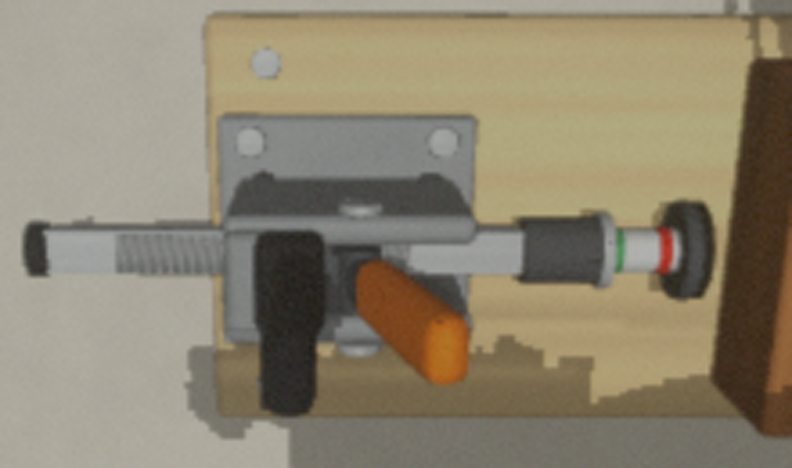

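```bash
cat >> h.py <<'E'
th=np.radians(-2.45);CY=np.array([-np.sin(th),np.cos(th)]);CX=np.array([np.cos(th),np.sin(th)])
E
python3 - <<'E'
from h import *
T=(np.array([505.95,-75.8,248.03]),np.array([-89.98,0,87.6]))
g=lambda x,y:(165+(x+.5)/3.6-.5,100+(y+.5)/3.6-.5)
for nm,p,z in [("handle top L",(262,385),158),("handle top R",(315,385),158),("handle top bottom edge",(288,412),158),("trigger topR",(467,365),145),("trig bottom",(447,385),145),("board TL",(208,15),20),("board BL",(216,415),20),("bar end",(24,250),46),("pad face",(712,250),46),("sleeve front",(612,250),46),("pad back",(672,250),46),("plate L",(220,118),26),("plate R",(476,118),26)]:
  print(nm,ray("wrist",g(*p),z,T).round(1))
E
```

```text
handle top L [506.9 -89.9 158. ]
handle top R [507.3 -78.4 158. ]
handle top bottom edge [513.5 -84.6 158. ]
trigger topR [509.1 -43.7 145. ]
trig bottom [513.8 -48.3 145. ]
board TL [ 434.6 -110.2   20. ]
board BL [ 572.4 -117.9   20. ]
bar end [ 502.3 -171.    46. ]
pad face [511.3  46.2  46. ]
sleeve front [510.   14.6  46. ]
pad back [510.8  33.5  46. ]
plate L [ 466.3 -108.2   26. ]
plate R [469.7 -25.8  26. ]
```

>>> {"name": "play_rows", "arguments": {"steps": [[0,1,-40,0,0,0,0],[0,0,-40,0,0,0,0],[0,0,-36,0,0,0,0],[0,0,0,0,0,0,0]]}}

```text
clock: 8.22
tcp_pos: [504.5, -73.4, 130.1]
tcp_rot: [-89.7, 0.1, 87.8]
force: [-0.7, -0.5, 1.6]
gripper_width: 0.994
```

```bash
python3 - <<'E'
from h import *
s=observe();print(s["clock"],s["tcp_pos"],s["tcp_rot"],s["force"],s["gripper_width"])
p=snapshot("wrist");cv2.imwrite("pics/w9.png",p[:,:,::-1]);cv2.imwrite("pics/w9b.png",cv2.resize(p[:,:,::-1],(800,600),interpolation=cv2.INTER_CUBIC))
E
```

```text
8.225 [504.49000049 -73.42921347 130.07606935] [-8.96902120e+01  6.46607702e-02  8.78037967e+01] [-0.73706307 -0.52617067  1.60025427] 0.9942805810995718
```

View pics/w9b.png

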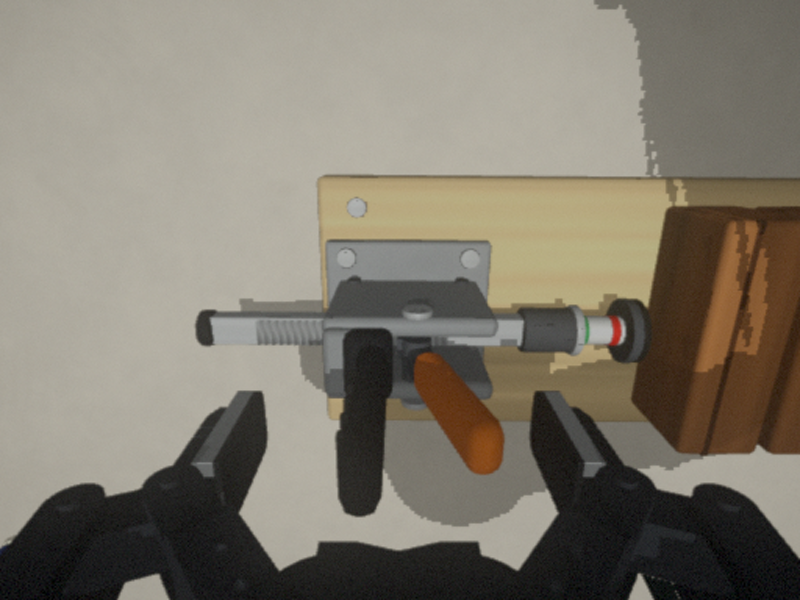

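>>> {"name": "play_rows", "arguments": {"steps": [[0,0,0,0,0,0,0.4],[0,0,0,0,0,0,0.6],[0,0,0,0,0,0,0.8],[0,0,0,0,0,0,0.8],[0,0,0,0,0,0,0.8]], "squeeze": 45}}

```text
clock: 8.9
tcp_pos: [508.2, -75.7, 135.1]
tcp_rot: [-90.3, 0.1, 87.7]
force: [2.3, -15.8, 6.9]
gripper_width: 0.328
```

```bash
cat > look.py <<'E'
from h import *
import sys
n=sys.argv[1]
s=observe();print(s["clock"],s["tcp_pos"].round(1),s["tcp_rot"].round(1),s["force"].round(1),s["gripper_width"])
p=snapshot("wrist");cv2.imwrite(f"pics/{n}.png",p[:,:,::-1]);cv2.imwrite(f"pics/{n}b.png",cv2.resize(p[100:340,110:500,::-1],None,fx=2,fy=2,interpolation=cv2.INTER_CUBIC))
c=p[160:270,300:500,::-1];cv2.imwrite(f"pics/{n}c.png",cv2.resize(c,None,fx=4,fy=4,interpolation=cv2.INTER_CUBIC))
E
python3 look.py w10
```

```text
8.9 [508.2 -75.7 135.1] [-90.3   0.1  87.7] [  2.3 -15.8   6.9] 0.32842957943454615
```

View pics/w10b.png

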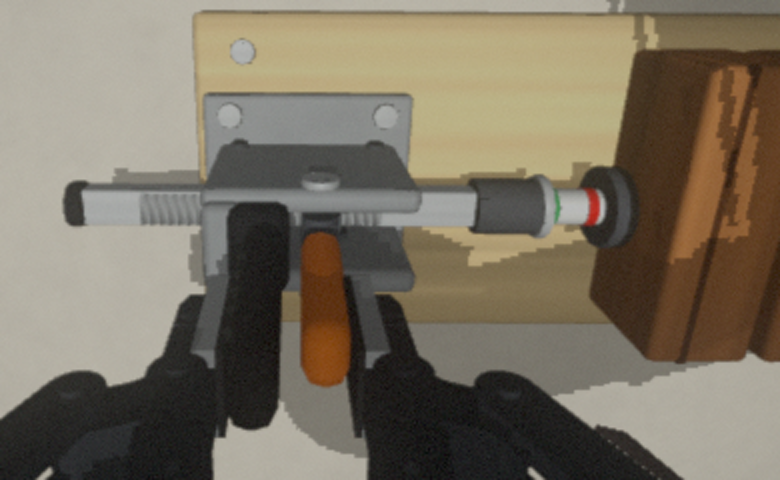

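>>> {"name": "play_rows", "arguments": {"steps": [[0,-1.5,-2,0,0,0,0],[0,0,0,0,0,0,0],[0,0,0,0,0,0,0],[0,0,0,0,0,0,0],[0,0,0,0,0,0,0]]}}

```text
clock: 9.57
tcp_pos: [506.2, -75.1, 130.3]
tcp_rot: [-90.0, 0.0, 87.7]
force: [-0.2, -0.4, -0.4]
gripper_width: 1.001
```

```bash
python3 look.py w11
```

```text
9.575 [506.2 -75.1 130.3] [-90.    0.   87.7] [-0.2 -0.4 -0.4] 1.001375107404441
```

View pics/w11b.png

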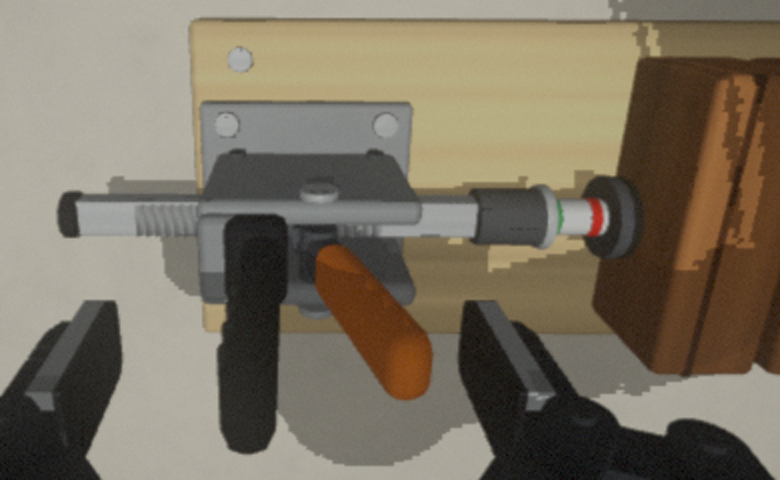

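>>> {"name": "play_rows", "arguments": {"steps": [[0,0,0,0,0,0,0.4],[0,0,0,0,0,0,0.6],[0,0,0,0,0,0,0.8],[0,0,0,0,0,0,0.8],[0,0,0,0,0,0,0.8]]}}

```text
clock: 10.25
tcp_pos: [507.5, -75.8, 131.5]
tcp_rot: [-90.2, 0.0, 87.7]
force: [1.1, -5.7, 6.9]
gripper_width: 0.329
```

```bash
python3 look.py w12
```

```text
10.25 [507.5 -75.8 131.5] [-90.2   0.   87.7] [ 1.1 -5.7  6.9] 0.3294272500910143
```

View pics/w12b.png

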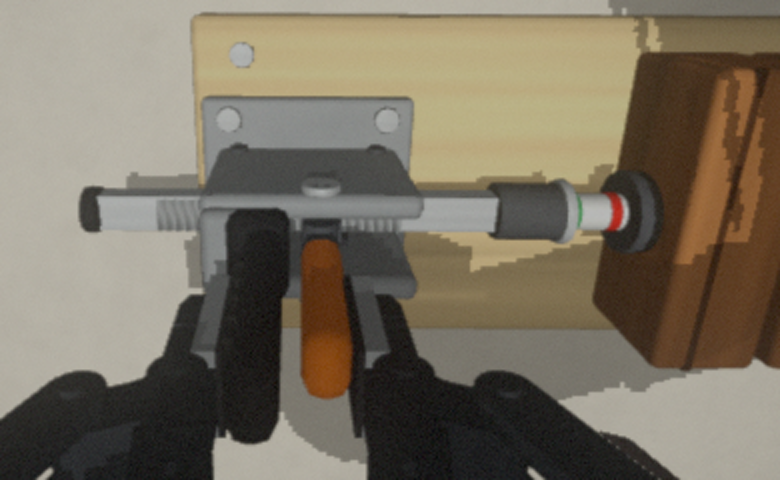

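>>> {"name": "play_rows", "arguments": {"steps": [[0,0,0,0,0,0,0],[0,0,0,0,0,0,0],[0,0,0,0,0,0,0],[0,0,0,0,0,0,0],[0,0,0,0,0,0,0.4],[0,0,0,0,0,0,0.6],[0,0,0,0,0,0,0.8],[0,0,0,0,0,0,0.8],[0,0,0,0,0,0,0.8]]}}

```text
clock: 11.42
tcp_pos: [507.6, -75.8, 131.6]
tcp_rot: [-90.2, 0.0, 87.7]
force: [1.5, -7.1, 7.3]
gripper_width: 0.333
```

```bash
python3 look.py w13
```

```text
11.425 [507.6 -75.8 131.6] [-90.2   0.   87.7] [ 1.5 -7.1  7.3] 0.3334325374335095
```

View pics/w13b.png

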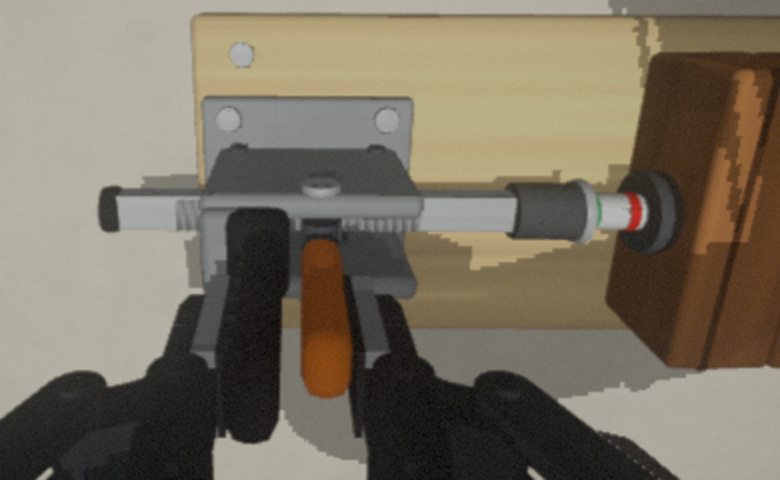

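>>> {"name": "play_rows", "arguments": {"steps": [[0,0,0,0,0,0,0],[0,0,0,0,0,0,0],[0,0,0,0,0,0,0],[0,0,0,0,0,0,0],[0,0,0,0,0,0,0.4],[0,0,0,0,0,0,0.6],[0,0,0,0,0,0,0.8],[0,0,0,0,0,0,0.8],[0,0,0,0,0,0,0.8]]}}

```text
clock: 12.6
tcp_pos: [507.4, -75.7, 131.4]
tcp_rot: [-90.1, 0.0, 87.7]
force: [1.2, -5.0, 5.3]
gripper_width: 0.329
```

```bash
python3 look.py w14; python3 - <<'E'
from h import *
p=snapshot("top");c=p[180:255,125:305,::-1];cv2.imwrite("pics/t14c.png",cv2.resize(c,None,fx=4.4,fy=4.4,interpolation=cv2.INTER_CUBIC))
E
```

```text
12.6 [507.4 -75.7 131.4] [-90.1   0.   87.7] [ 1.2 -5.   5.3] 0.3292437816648019
```

View pics/w14b.png

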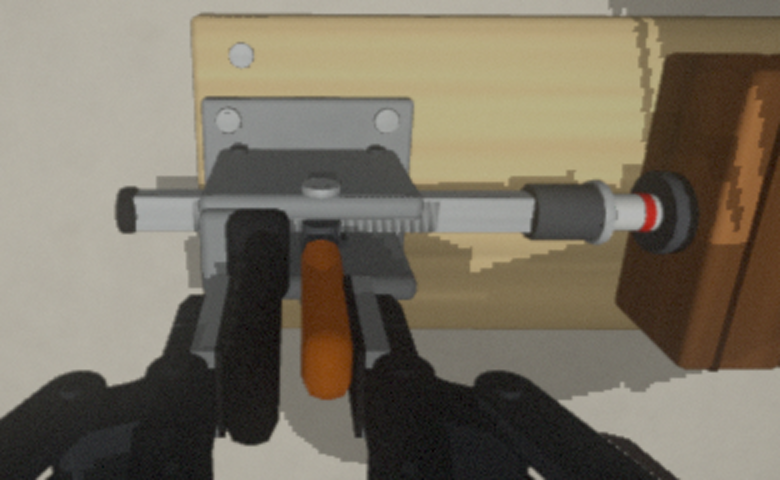

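View pics/t14c.png

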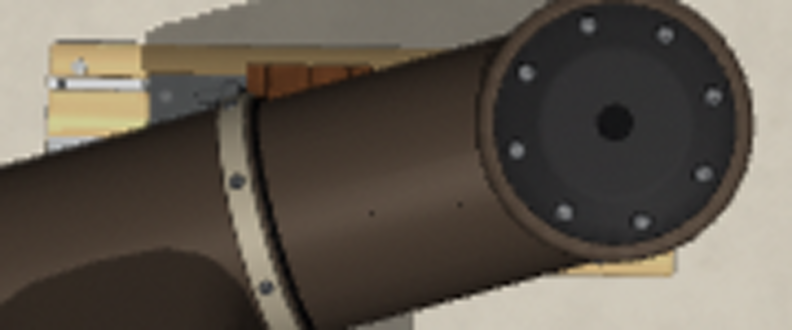

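```bash
python3 - <<'E'
import cv2,numpy as np
a=[cv2.imread(f"pics/{n}.png")[175:240,350:470] for n in("w13","w14")]
cv2.imwrite("pics/cmp.png",cv2.resize(np.vstack(a),None,fx=6,fy=6,interpolation=cv2.INTER_CUBIC)[:780])
for n in("w12","w13","w14"):
    im=cv2.imread(f"pics/{n}.png").astype(int)
    r=im[203:209].mean(0)
    print(n);print([(x,*r[x].round().astype(int)) for x in range(392,445)])
E
```

```text
w12
[(392, np.int64(79), np.int64(81), np.int64(82)), (393, np.int64(88), np.int64(91), np.int64(91)), (394, np.int64(146), np.int64(149), np.int64(147)), (395, np.int64(162), np.int64(165), np.int64(163)), (396, np.int64(163), np.int64(165), np.int64(163)), (397, np.int64(159), np.int64(161), np.int64(159)), (398, np.int64(152), np.int64(157), np.int64(153)), (399, np.int64(113), np.int64(145), np.int64(108)), (400, np.int64(96), np.int64(143), np.int64(87)), (401, np.int64(154), np.int64(170), np.int64(153)), (402, np.int64(177), np.int64(181), np.int64(178)), (403, np.int64(180), np.int64(183), np.int64(182)), (404, np.int64(180), np.int64(183), np.int64(182)), (405, np.int64(180), np.int64(183), np.int64(182)), (406, np.int64(180), np.int64(183), np.int64(182)), (407, np.int64(179), np.int64(182), np.int64(182)), (408, np.int64(180), np.int64(182), np.int64(182)), (409, np.int64(180), np.int64(182), np.int64(182)), (410, np.int64(180), np.int64(181), np.int64(182)), (411, np.int64(179), np.int64(182), np.int64(182)), (412, np.int64(179), np.int64(182), np.int64(181)), (413, np.in
[... 6243 characters left out ...]
 np.int64(173), np.int64(174), np.int64(175)), (432, np.int64(131), np.int64(134), np.int64(155)), (433, np.int64(68), np.int64(75), np.int64(170)), (434, np.int64(36), np.int64(44), np.int64(175)), (435, np.int64(34), np.int64(43), np.int64(177)), (436, np.int64(31), np.int64(42), np.int64(176)), (437, np.int64(52), np.int64(60), np.int64(176)), (438, np.int64(123), np.int64(127), np.int64(177)), (439, np.int64(164), np.int64(167), np.int64(176)), (440, np.int64(144), np.int64(146), np.int64(147)), (441, np.int64(85), np.int64(87), np.int64(87)), (442, np.int64(40), np.int64(44), np.int64(46)), (443, np.int64(33), np.int64(38), np.int64(40)), (444, np.int64(33), np.int64(37), np.int64(40))]
```

View pics/cmp.png

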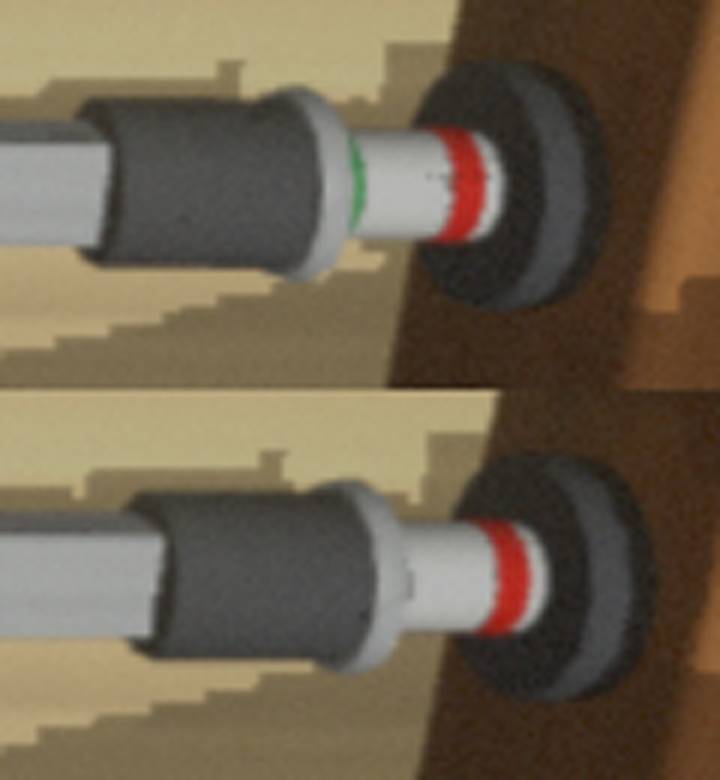

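>>> {"name": "play_rows", "arguments": {"steps": [[0,0,0,0,0,0,0],[0,0,0,0,0,0,0],[0,0,0,0,0,0,0],[0,0,0,0,0,0,0],[0,0,0,0,0,0,0.4],[0,0,0,0,0,0,0.6],[0,0,0,0,0,0,0.8],[0,0,0,0,0,0,0.8],[0,0,0,0,0,0,0.8],[0,0,0,0,0,0,0.8]], "squeeze": 50}}

```text
clock: 13.95
tcp_pos: [508.1, -75.8, 132.1]
tcp_rot: [-90.2, 0.0, 87.7]
force: [1.3, -6.7, 8.8]
gripper_width: 0.329
```

```bash
python3 look.py w15; python3 - <<'E'
import cv2,numpy as np
a=[cv2.imread(f"pics/{n}.png")[175:240,350:470] for n in("w14","w15")]
cv2.imwrite("pics/cmp2.png",cv2.resize(np.vstack(a),None,fx=6,fy=6,interpolation=cv2.INTER_CUBIC)[:780])
im=cv2.imread(f"pics/w15.png").astype(int)
r=im[203:209].mean(0)
print([(x,*map(int,r[x])) for x in range(412,455)])
E
```

```text
13.95 [508.1 -75.8 132.1] [-90.2   0.   87.7] [ 1.3 -6.7  8.8] 0.32895226809669936
[(412, 77, 77, 77), (413, 77, 78, 76), (414, 76, 77, 75), (415, 75, 76, 76), (416, 77, 77, 77), (417, 75, 76, 76), (418, 74, 75, 75), (419, 74, 76, 75), (420, 76, 78, 78), (421, 108, 111, 110), (422, 154, 156, 154), (423, 160, 162, 160), (424, 157, 158, 156), (425, 154, 156, 154), (426, 156, 159, 157), (427, 172, 174, 173), (428, 172, 175, 175), (429, 176, 178, 178), (430, 176, 179, 178), (431, 167, 170, 171), (432, 113, 117, 153), (433, 55, 61, 170), (434, 31, 42, 173), (435, 32, 41, 177), (436, 31, 41, 178), (437, 63, 69, 178), (438, 145, 148, 178), (439, 167, 170, 174), (440, 130, 132, 133), (441, 67, 70, 71), (442, 36, 41, 44), (443, 30, 34, 37), (444, 33, 38, 41), (445, 34, 38, 40), (446, 34, 36, 39), (447, 37, 39, 43), (448, 57, 58, 58), (449, 71, 72, 71), (450, 73, 72, 72), (451, 74, 73, 73), (452, 73, 72, 72), (453, 72, 71, 71), (454, 65, 65, 65)]
```

View pics/w15b.png

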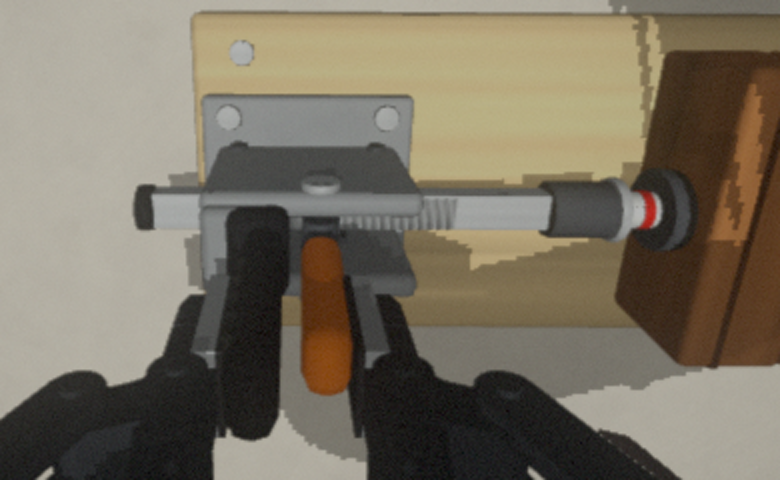

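View pics/cmp2.png

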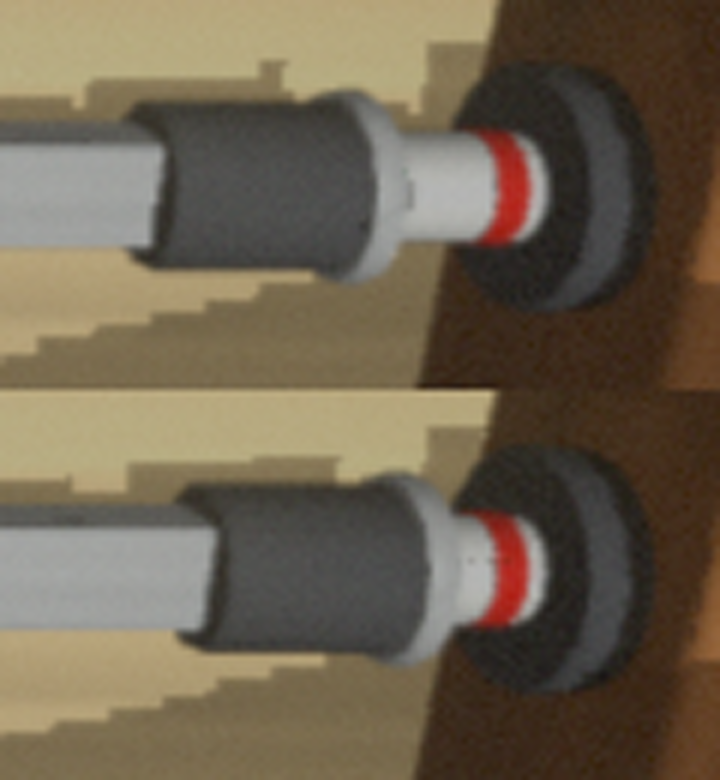

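```bash
python3 - <<'E'
from h import *
p=snapshot("side")
c=p[130:250,205:305,::-1];cv2.imwrite("pics/s16.png",cv2.resize(c,None,fx=5,fy=5,interpolation=cv2.INTER_CUBIC))
p=snapshot("wrist");cv2.imwrite("pics/w16.png",p[170:350,330:512,::-1].repeat(4,0).repeat(4,1)[:600])
s=observe();print(s["clock"],s["force"],s["gripper_width"])
E
```

```text
14.1 [ 0.80312768 -7.22382985  9.31418033] 0.32606067441145337
```

View pics/s16.png

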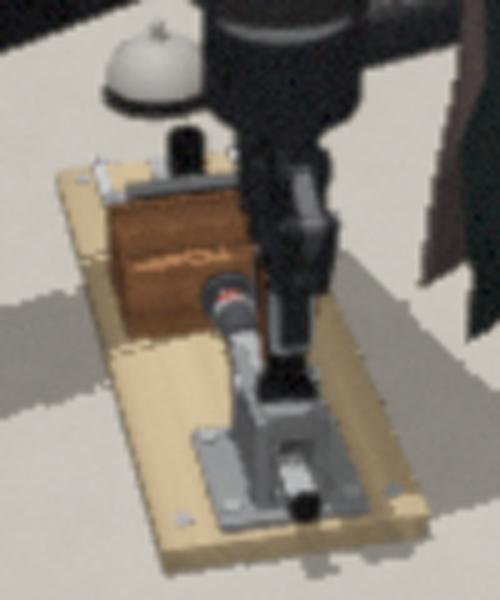

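View pics/w16.png

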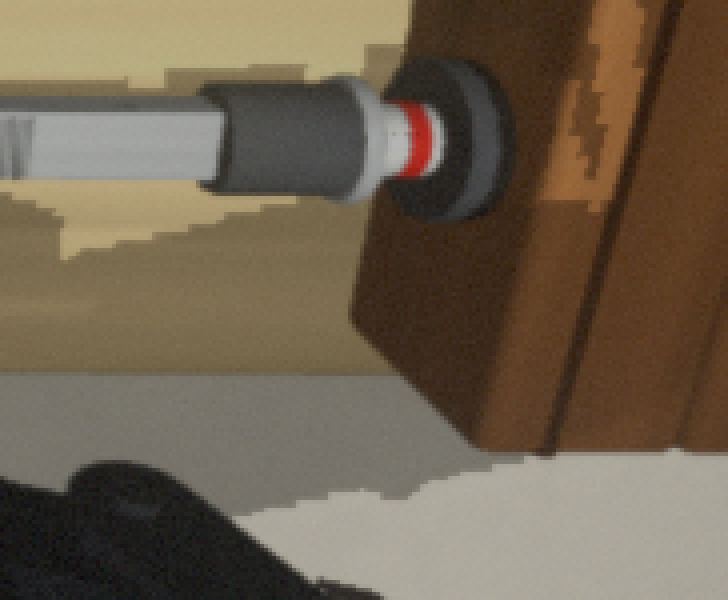

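```bash
python3 - <<'E'
from rig import *
print(close_job())
s=observe();print(s["clock"],s["force"],s["gripper_width"])
E
```

```text
the job is handed in; nothing more can be done
None
the job is handed in; nothing more can be done
```

I handed the job in at about 14 s of the 48 s, with the hand still holding the trigger squeezed against the handle. `close_job()` gives no verdict, so what follows rests on my own last readings.

- **Tail stop:** I slid it in by its knob about 42–45 mm to a hard stop, where it took about 31 N. It then resisted a pull back of about 8 N, with 2–3 mm of measured play. I expected about 1.5 mm, so it agrees within my measuring error. I then pushed it back against the stop and released the knob. I judged the last notch from these forces; I did not see it.
- **Pumping:** I made five full squeezes, with the trigger let right out between each. On the last squeeze the pad stayed put while its sleeve came forward about 6.6 mm, so the halves could go no farther. In the wrist picture the joint showed only as a thin line.
- **Plunger:** It is in by about 8–9 mm, estimated from the wrist pictures. The green ring is inside the sleeve and the red ring is still showing outside.
- **Grip at hand-in:** The opening was about 28 mm against the 30 mm expected for a full squeeze, with a 50 N grip setting. The wrist force was 7–9 N per axis.

Two checks are weaker than the rest:
- The arm hid most of the block from the top camera at the end, so how flush the halves are was only checked in the side and wrist pictures.
- I did not photograph the spool and chalk again. The arm never touched them.

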